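Change of a clogged dust filter locked by an unmarked-thread screw

TASK

Take the clogged grey-brown filter out of the dust extractor and throw it away in the waste bin through the red swing flap, which must close behind it. It is locked by the wing screw in front of its bay: back that screw off as far as it goes; one of the two screws has a reverse thread and it is not marked which, so try both ways and feel. Leave the orange filter locked in its bay with its screw tight, and do not shift the paint can, tape measure or screwdriver.

Things in the scene. Friction and masses are not known exactly. Their poses are not given: they have to be found in the camera images.
- worn_mid (a point): clogged, dusty grey-brown filter, 132 mm tall, standing in a bay; the point is its centre, 66 mm above its foot, axes as the bay's. Body 60 (y) x 32 (x) x 92 mm; on top a grip tab 24 (y) x 28 (x, centred 2 mm to +x) x 40 mm tall, standing above the extractor. About 0.22 kg. A notch in its -x side takes the set screw's tip, which locks it
- fresh_mid (a point): good, white body, bright orange tab: filter, 132 mm tall, standing in a bay; the point is its centre, 66 mm above its foot, axes as the bay's. Body 60 (y) x 32 (x) x 92 mm; on top a grip tab 24 (y) x 28 (x, centred 2 mm to +x) x 40 mm tall, standing above the extractor. About 0.22 kg. A notch in its -x side takes the set screw's tip, which locks it
- bay1 (a point): centre of a filter seated in the +y bay of the fixed extractor, a blue box 290 mm wide (y), 112 high, its grey face sloping 30 degrees down to its front (-x, robot side, 135 mm before the bays). Axes are the extractor's, z up. Bays: shafts 170 mm apart, 92 deep, 2 mm play round the filter, which is drawn straight up by 95 mm
- bay2 (a point): the same for the bay on the extractor's -y side
- wing1 (a point): middle of the wing knob of bay 1 (+y side): black bar 64 mm long (x), 14 thick (y), 34 tall (z) on a 13 mm set screw. z runs along the screw, out of the machine, leaning 30 degrees from vertical towards the extractor's front. Grip it across y, reaching in along -z; when tight, 15 mm of bare screw lies between the bar and the sloping grey face
- wing2 (a point): middle of the wing knob of bay 2 (-y side): black bar 64 mm long (x), 14 thick (y), 34 tall (z) on a 13 mm set screw. z runs along the screw, out of the machine, leaning 30 degrees from vertical towards the extractor's front. Grip it across y, reaching in along -z; when tight, 15 mm of bare screw lies between the bar and the sloping grey face
- knob1 (a joint): how far knob 1 is unscrewed, rad: 0 tight at its stop (starts at 0 to 0.2), 2.2 fully backed off at its end stop; the filter is free from 2.0. It moves out 6.5 mm per rad. Which way loosens is not marked; one of the two screws has a reverse thread. Turning takes about 0.12 N m; at a stop it will not turn
- knob2 (a joint): how far knob 2 is unscrewed, rad: 0 tight at its stop (starts at 0 to 0.2), 2.2 fully backed off at its end stop; the filter is free from 2.0. It moves out 6.5 mm per rad. Which way loosens is not marked; one of the two screws has a reverse thread. Turning takes about 0.12 N m; at a stop it will not turn
- mouth (a point): centre of the bin's mouth, 207 mm up, in its face that rises at 40 degrees from its front (-x, robot side). Mouth 120 mm wide (y), 90 along the slope; one pushes square to the face, along the bin's +x and down, 40 degrees from vertical. Axes are the bin's: x to its back, z up. Closed by a red flap hinged along the upper edge
- bin_base (a point): underside centre of the fixed grey waste bin, 240 mm deep (x), 200 wide (y), walls 5, hollow; its face slopes from 165 mm high at the front to 249 mm, 100 mm further back; then a flat roof
- flap (a joint): the bin's red flap, 86 by 115 mm: 0 shut, grows as it is pushed in, to 1.45 rad. A light spring shuts it: about 0.06 N m shut, 0.13 N m open (1 to 3 N at its lower edge)
- can_mid (a point): bystander: round paint can, 86 mm across, 100 mm tall, black label; its centre
- tape_mid (a point): bystander: yellow tape measure, 66 by 62 by 36 mm; its centre
- screwdriver_grip (a point): bystander: screwdriver with orange handle, 200 mm long, lying on the table; middle of its handle
Things that resemble listed ones, but are neither listed nor needed, are in the scene too. Of the things that look like the part that bears fresh_mid, the larger one is meant. Of the things that look like the part that bears worn_mid, the larger one is meant.

How it is judged:
On the way, in this order (a step that is already met when the one before it is completed fails the run):
1. the screw of the clogged filter's bay is backed off, the filter still in its bay (((distance between worn_mid and bay1 below 0.012 m and value of joint knob1 above 1.9 rad) or (distance between worn_mid and bay2 below 0.012 m and value of joint knob2 above 1.9 rad))), for 0.2 s.
2. the clogged filter is drawn up out of its bay (z of worn_mid in the frame of bay1 above 0.09 m), for 0.1 s.
3. the clogged filter goes in through the flap (value of joint flap above 0.5 rad and distance between worn_mid and mouth below 0.09 m), for 0.05 s.
At the end, for the whole second after the job is handed in: The clogged filter lies at rest inside the bin, the flap is shut again (under 0.1 rad), its screw is still backed off (over 1.7 rad), the orange filter is within 12 mm of its seat and its screw is still tight (under 0.4 rad) (z of worn_mid in the frame of bin_base between 0 and 0.15 m and x of worn_mid in the frame of bin_base between -0.115 and 0.115 m and y of worn_mid in the frame of bin_base between -0.095 and 0.095 m and linear speed of worn below 0.03 m/s and value of joint flap below 0.1 rad and ((value of joint knob1 above 1.7 rad and value of joint knob2 below 0.4 rad and distance between fresh_mid and bay2 below 0.012 m) or (value of joint knob2 above 1.7 rad and value of joint knob1 below 0.4 rad and distance between fresh_mid and bay1 below 0.012 m))); the robot touches nothing.
It fails at once if the good filter is disturbed (over 12 mm)  (distance of fresh_mid from where it was at the start of the episode above 0.012 m).
It fails at once if the screw of the good filter is loosened (over 0.6 rad) ((distance between fresh_mid and bay1 below 0.03 m and value of joint knob1 above 0.6 rad) or (distance between fresh_mid and bay2 below 0.03 m and value of joint knob2 above 0.6 rad)).
It fails at once if a bystander is shifted by more than 25 mm (distance of any of can_mid, tape_mid, screwdriver_grip from where it was at the start of the episode above 0.025 m).
It also fails if it takes over 72 s, if anything falls off the work surface, if the arm or the gripper's body presses on something with over 40 N, if the wrist force passes 120 N, or if a joint passes its speed limit or range.

ROBOT

A 6-joint arm with a two-finger parallel gripper is mounted at the origin on the work surface. World frame = base frame: x ahead of the robot, y to its left, z up, the work surface at z = 0. Lengths are in m, angles in rad, forces in N, time in s.
With the tool pointing down it reaches from about 0.3 to 0.875 m from the base axis. Payload 6.4 kg.
Tool frame: the origin (TCP) lies midway between the tips of the shut fingers; the grasp point (between the pads) lies 19 mm behind it (ctrl.pinch_z is the distance from the TCP to the grasp point, in m); z points along the fingers, y is the line along which they close (so a half turn about z gives the same grasp; the last joint's range is limited). The gripper opens to 85 mm and grips with 20 to 120 N. Pads are 22 mm wide; open, the fingers measure 114 mm over their backs; the gripper's body (76 mm by 85 mm) begins 54 mm behind the grasp point. The pads swing forward as they close: fully open they stand 13 mm farther back than shut.
Start: joints at [-1.373, 0.181, 1.607, -0, 1.354, -0.206], TCP at [0.226, -0.529, 0.231] pointing down, gripper open.
Joint ranges: [-2.99, 2.99], [-0.89, 2.07], [0.3, 2.58], [-1.14, 4.28], [0, 2.63], [-3.12, 3.12]. Speed limits (rad/s): [2.57, 2.57, 3.01, 3.14, 3.14, 3.14].

INTERFACE

Orientations are given as a unit quaternion [w, x, y, z].
In Python, from bench import ctrl gives the robot as it stands.
- The arm moves only by the tool apply_moves, never from a script. Its argument "moves" is a list of rows, each an object with "jaw": the opening, from 0 (shut) to 1 (fully open); "offset": the shift along the tool's x, y, z in mm, a list of three; "rot": the turn, a rotation vector about the tool's x, y, z in degrees, a list of three. In form: [{"jaw": jaw, "offset": [dx, dy, dz], "rot": [ax, ay, az]}, ...]. A call has exactly 5 rows; each row shifts and turns the commanded pose from where the row before left it, along the tool's axes as they then stand; what a row does not reach is not made up. A row lasts 1/8 s, in which the tool goes at most 62.5 mm and 10.7 degrees, less where a joint would pass 70% of its speed; a pose out of reach is approached as far as the arm can. A call is refused whole if a number of a shift passes 62.5 or a number of a turn 10.7, either way. A call with a gripper value outside its range is refused whole. The fingers move at their own pace and stop on an object; the grip force is fixed at half the most. Time passes only in rows, so rows that do not move let the fingers close, or fill a call up. It gives the time, the measured TCP pose, the force, the opening and the grip force at its end, in the units of the state.
- ctrl.get_obs(): the state, without advancing time (a new reading comes with each control period).
- ctrl.camera(name): name is "side" or "top"; returns (picture, depth): 480x640x3 uint8, red, green, blue; 480x640 float32, m along the optical axis (not along the pixel's ray), 0 where there is no reading.
- ctrl.camera_params(name): a dict with "K" (3x3 intrinsics, pixels), "cam_to_world" (4x4, takes a point from camera to world coordinates). Camera axes: x right, y down, z forward; pixel columns grow to the right and rows downward; lengths in m; the calibration is good to about 2 mm. A picture is of the moment at which its call begins. camera_params takes no time and is no camera call.
- ctrl.hand_in(): hands the job in; it is judged then, once.
Trained networks look in the newest picture that a camera, given by its name, has taken for a name from the list of things; names that differ only in an ending like _2 or _b are one class to them, and where a whole thing is asked for, a point or a joint stands for the part that bears it (a point fixed in the world has none). Each returns a list of dicts, best first, with "score" (0 to 1); they miss things now and then, are a little off and sometimes report something else, mostly with a low value. They report only what shows in the picture. A call takes as long as a camera call. They do not tell look-alikes from the thing itself.
- ctrl.outline_of(camera, target): "region" (480x640 bool, what is visible of it) and "position" ([column, row] in pixels, amid what is visible of it).
The state is a dict: "time_s": time; "q": joint angles; "dq": joint speeds; "joint_efforts": joint torques, N m; "eef_pos": TCP position; "eef_rot": TCP orientation; "wrist_force": force on the tool from outside, world axes, zero at the start; "torque": the same for the moment, N m; "opening": opening from 0.0 (shut) to 1.0 (fully open); "grasp_force": force on a finger pad.
Only numpy, scipy, OpenCV 4.12 (cv2) and the standard library are available. Lean on these libraries where they do the work, as an engineer would, in place of code of your own. Each camera call takes 0.05 s, during which the arm holds its last target. There are 200 camera calls.

## Working session

There is one attempt and no reset: what is moved stays moved. The work goes in short steps, Python scripts to look and compute and a tool call to move; the robot and the scene stay as the last step left them, time stands still between calls to the robot, and variables do not carry over. Pictures are saved under pics/ and viewed, at most 10 in all, crops included, and the job is handed in when it is done.

Besides the shell and the picture viewer there is one more tool, called after "Call:" in YAML: its name, and indented under it one key for each argument. apply_moves: Moves the arm, as the interface text tells. Its arguments: {"type":"object","properties":{"moves":{"type":"array"}},"required":["moves"]}

```bash
mkdir -p pics; ls
python3 - <<'E'
from bench import ctrl
import cv2,numpy as np
ims=[]
for c in ("side","top"):
    p,d=ctrl.camera(c); np.savez(f"{c}.npz",p=p,d=d); cv2.imwrite(f"pics/{c}0.png",p[:,:,::-1])
    P=ctrl.camera_params(c); print(c,P["K"].round(1).tolist(),P["cam_to_world"].round(3).tolist())
o=ctrl.get_obs(); print({k:np.round(v,3).tolist() for k,v in o.items()})
E
```

```text
pics
side [[493.3, 0.0, 323.6], [0.0, 493.3, 241.7], [0.0, 0.0, 1.0]] [[-0.945, -0.238, 0.224, 0.318], [-0.326, 0.727, -0.604, 0.591], [-0.019, -0.644, -0.765, 0.926], [0.0, 0.0, 0.0, 1.0]]
top [[617.1, 0.0, 326.9], [0.0, 617.1, 228.6], [0.0, 0.0, 1.0]] [[0.0, -0.986, 0.164, 0.345], [-1.0, -0.0, 0.002, -0.036], [-0.002, -0.164, -0.986, 1.257], [0.0, 0.0, 0.0, 1.0]]
{'time_s': 0.1, 'q': [-1.373, 0.181, 1.608, -0.0, 1.354, -0.206], 'dq': [0.0, -0.002, -0.001, 0.001, 0.001, 0.0], 'joint_efforts': [0.001, -44.587, -35.224, -0.0, 0.004, -0.0], 'eef_pos': [0.226, -0.528, 0.23], 'eef_rot': [-0.001, 0.98, 0.201, -0.0], 'wrist_force': [0.173, -0.187, -0.629], 'torque': [0.061, 0.023, 0.018], 'grasp_force': 0.0, 'opening': 1.002}
```

View pics/side0.png

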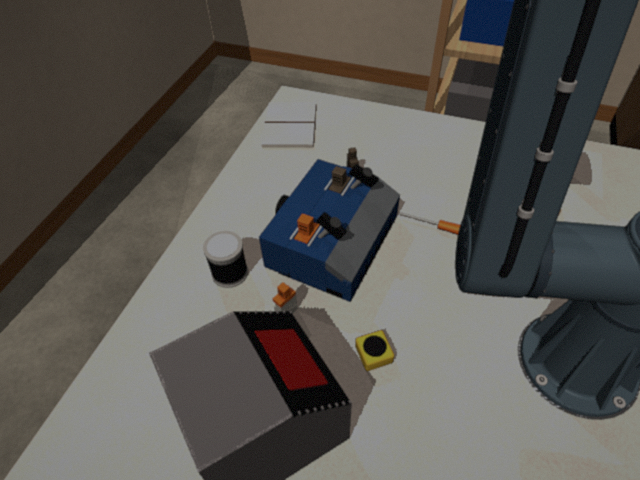

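View pics/top0.png

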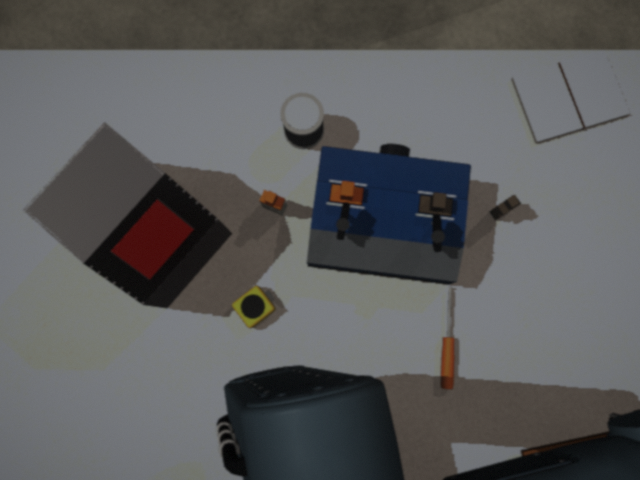

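The clogged filter is in the −y bay (bay2): top (438,203), side (340,178). The orange filter is in bay1: top (347,190), side (305,227). Small look-alikes are brown at top (505,207) and orange at top (272,200). The wing knobs are at top (344,220) for bay1 and (437,230) for bay2. The bin flap is at top (152,238).

```bash
cat > h.py <<'E'
from bench import ctrl
import cv2,numpy as np
from scipy.spatial.transform import Rotation as R
def cloud(c,fresh=True):
    p,d=ctrl.camera(c); P=ctrl.camera_params(c); K=P["K"];T=P["cam_to_world"]
    v,u=np.mgrid[:480,:640]
    X=np.stack([(u-K[0,2])/K[0,0]*d,(v-K[1,2])/K[1,1]*d,d],-1)@T[:3,:3].T+T[:3,3]
    X[d==0]=np.nan
    return p,X
def quat(q): return R.from_quat([q[1],q[2],q[3],q[0]])
E
python3 - <<'E'
from h import *
np.set_printoptions(precision=4,suppress=True)
C={}
for c in("top","side"):
    p,X=cloud(c); C[c]=(p,X)
    for n in("worn_mid","fresh_mid","wing1","flap","bin_base","bay1"):
        for r in ctrl.outline_of(c,n)[:3]:
            m=r["region"]&np.isfinite(X[...,0]); Q=X[m]
            print(c,n,round(r["score"],2),np.round(r["position"]),m.sum(),np.median(Q,0),"z",np.percentile(Q[:,2],[2,98]))
    # blue top
    hsv=cv2.cvtColor(p,cv2.COLOR_RGB2HSV); 
    for nm,m in (("blue",(hsv[...,0]>100)&(hsv[...,0]<130)&(hsv[...,1]>120)&(X[...,2]>.105)&(X[...,2]<.12)&(X[...,0]>.3)),("red",((hsv[...,0]<8)|(hsv[...,0]>172))&(hsv[...,1]>150)&(X[...,2]>.14))):
        Q=X[m]; r=cv2.minAreaRect(Q[:,:2].astype(np.float32)); print(c,nm,len(Q),r,cv2.boxPoints(r).tolist(),np.median(Q[:,2]))
        if nm=="red":
            mu=Q.mean(0);n=np.linalg.svd(Q-mu,full_matrices=False)[2][2];print("n",mu,n*np.sign(n[2]))
    np.savez(c+".npz",p=p,X=X)
p,X=C["top"]
cv2.imwrite("pics/crop1.png",cv2.resize(C["side"][0][130:300,230:430,::-1],(800,680),interpolation=cv2.INTER_CUBIC)[:600])
E
```

```text
top worn_mid 0.88 [436. 205.] 637 [ 0.578  -0.2341  0.1146] z [0.1025 0.155 ]
top worn_mid 0.6 [506. 207.] 332 [ 0.5871 -0.3827  0.0655] z [0.0097 0.0955]
top fresh_mid 0.73 [272. 201.] 432 [0.5954 0.0727 0.0692] z [0.0054 0.1022]
top fresh_mid 0.57 [346. 192.] 575 [ 0.599  -0.0712  0.1144] z [0.1062 0.1556]
top wing1 0.75 [435. 233.] 341 [ 0.5164 -0.2288  0.1751] z [0.1538 0.1879]
top wing1 0.57 [343. 221.] 325 [ 0.5382 -0.0629  0.1754] z [0.158 0.188]
top flap 0.58 [155. 238.] 3173 [0.5006 0.266  0.209 ] z [0.1811 0.2351]
top flap 0.2 [127. 219.] 20410 [0.5326 0.304  0.2443] z [0.0125 0.2524]
top bin_base 0.92 [127. 220.] 20536 [0.5327 0.304  0.2439] z [0.0059 0.2524]
top bay1 0.75 [386. 219.] 17869 [ 0.5543 -0.1524  0.1108] z [0.0286 0.1746]
top blue 9826 ((0.599403977394104, -0.1572362184524536), (0.2867467403411865, 0.1632535606622696), 82.59734344482422) [[0.49998506903648376, -0.28889769315719604], [0.6618779897689819, -0.30993151664733887], [0.6988228559494019, -0.02557474374771118], [0.5369299650192261, -0.004540920257568359]] 0.11218995951991273
top red 3298 ((0.55659079551
[... 1319 characters left out ...]
  ] z [0.1103 0.1544]
side blue 4583 ((0.5095289349555969, -0.5488683581352234), (1.1142889261245728, 0.18247753381729126), 77.47393035888672) [[0.29962629079818726, -1.0729631185531616], [0.477760374546051, -1.112539529800415], [0.7194315791130066, -0.024773597717285156], [0.5412974953651428, 0.014802813529968262]] 0.11271079533410222
side red 2646 ((0.4929855465888977, 0.06545400619506836), (0.39232027530670166, 0.48076385259628296), 43.02150344848633) [[0.18556725978851318, 0.10736195743083954], [0.5135793685913086, -0.24412338435649872], [0.8004038333892822, 0.02354605495929718], [0.4723917245864868, 0.37503141164779663]] 0.2102062139080334
n [0.4977 0.2661 0.211 ] [0.5311 0.1229 0.8384]
```

View pics/crop1.png

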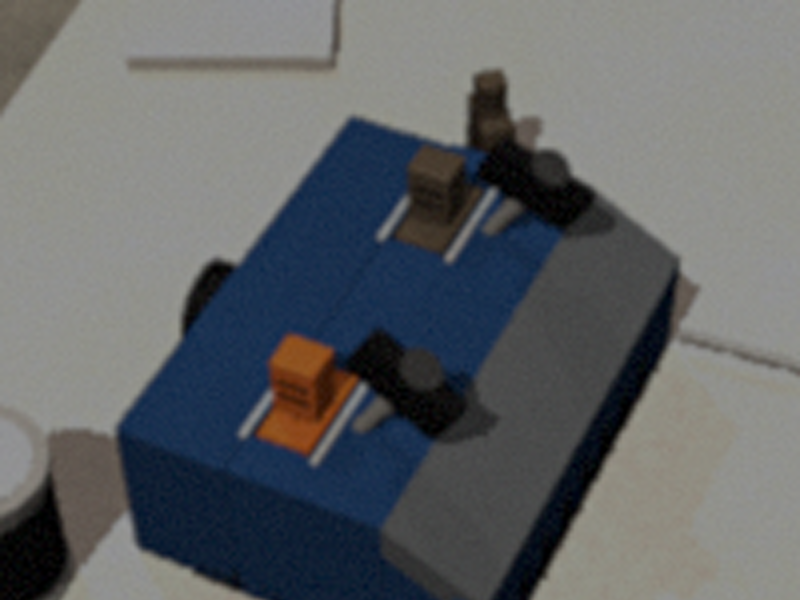

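The crop confirms the choice: the grey-brown filter is in bay2, seated beside the far knob at side pixel (362,177). The small brown block at (351,161) stands loose on the table. Next I fit the knob, filter and bin frames.

```bash
cat >> h.py <<'E'
a=np.arctan2(-0.0369,0.2844)
xe=np.array([np.cos(a),np.sin(a),0]);ye=np.array([-np.sin(a),np.cos(a),0]);zz=np.array([0,0,1.])
zk=np.cos(np.pi/6)*zz-.5*xe; xk=np.cos(np.pi/6)*xe+.5*zz
E
python3 - <<'E'
from h import *
np.set_printoptions(precision=4,suppress=True)
B=np.stack([xk,ye,zk],1)
for c in("top","side"):
    p,X=cloud(c)
    for r in ctrl.outline_of(c,"wing1"):
        m=r["region"]&np.isfinite(X[...,0]); Q=X[m]
        if abs(np.median(Q[:,2])-.165)>.015: continue
        L=Q@B; zt=np.percentile(L[:,2],95)
        hist=np.histogram(L[:,2],bins=np.arange(-.15,-.05,.004)); print(c,r["position"],hist[0],hist[1][0])
        for lo,hi in((-.010,.01),(-.03,-.012)):
            S=L[(L[:,2]>zt+lo)&(L[:,2]<zt+hi)]; rr=cv2.minAreaRect((S[:,:2]*1000).astype(np.float32)); print(" zt",zt,lo,len(S),np.round(rr[0],1),np.round(rr[1],1),round(rr[2],1),"mean",S.mean(0))
    for n in("worn_mid","fresh_mid"):
      for r in ctrl.outline_of(c,n):
        m=r["region"]&np.isfinite(X[...,0]); Q=X[m]; Q=Q[Q[:,2]>.145]
        if len(Q)>20:
            rr=cv2.minAreaRect((Q[:,:2]*1000).astype(np.float32)); print(c,n,len(Q),np.round(rr[0],1),np.round(rr[1],1),round(rr[2],1),Q.mean(0))
    m=np.zeros((480,640),bool)
    r=ctrl.outline_of(c,"flap")[0]; m=cv2.erode(r["region"].astype(np.uint8),np.ones((5,5)))>0; Q=X[m&np.isfinite(X[...,0])]
    mu=np.median(Q,0);Q=Q[np.abs(Q-mu).max(1)<.08];n=np.linalg.svd(Q-Q.mean(0),full_matrices=False)[2][2];print("flap",Q.mean(0),n*np.sign(n[2]))
    r=ctrl.outline_of(c,"bin_base")[0];Q=X[r["region"]&(X[...,2]>.24)];Q=Q[np.abs(Q-np.median(Q,0)).max(1)<.2]
    rr=cv2.minAreaRect((Q[:,:2]*1000).astype(np.float32));print("roof",rr,cv2.boxPoints(rr).tolist(),np.median(Q[:,2]))
    if c=="top":
        for n in("can_mid","tape_mid","screwdriver_grip"):
            r=ctrl.outline_of(c,n)[0];Q=X[r["region"]];print(n,r["score"],np.nanmedian(Q,0))
E
```

```text
top [436.2, 236.0] [  0   2  10   9   3   7  22 131 132  10   0   0   0   0   0   0   0   0
   0   0   0   0   0   0] -0.15
 zt -0.11471059795622557 -0.01 290 [ 553.8 -161.8] [63.2 21.2] 9.0 mean [ 0.5546 -0.1614 -0.1181]
 zt -0.11471059795622557 -0.03 30 [ 556.7 -155.3] [10.  56.6] 88.0 mean [ 0.5718 -0.1562 -0.1358]
top [343.7, 221.0] [  4   8   4   6   5   5  38 146 104  10   0   0   0   0   0   0   0   0
   0   0   0   0   0   0] -0.15
 zt -0.1147803070817037 -0.01 293 [553.    7.9] [63.5 21.6] 6.2 mean [ 0.5544  0.0076 -0.1187]
 zt -0.1147803070817037 -0.03 23 [559.6  13.2] [13.2 53.6] 70.9 mean [ 0.5803  0.007  -0.1361]
top worn_mid 208 [ 573.8 -237.9] [24.3 44.6] 83.6 [ 0.5809 -0.2384  0.1525]
top worn_mid 321 [543.6 -62. ] [21.8 66.9] 86.8 [ 0.5401 -0.0626  0.1746]
top fresh_mid 195 [603.5 -70.5] [23.7 28.8] 81.7 [ 0.603  -0.0702  0.1518]
flap [0.5008 0.2655 0.2082] [-0.4146 -0.4949  0.7637]
roof ((571.2156982421875, 350.06591796875), (161.0194091796875, 200.1809539794922), 50.3278694152832) [[442.7781677246094, 351.993896484375], [596.8594970703125, 224.19964599609375], [699
[... 664 characters left out ...]
.9 63. ] 75.0 mean [ 0.5523  0.0103 -0.1189]
 zt -0.11538133937549887 -0.03 158 [553.   14.5] [ 9.1 63.8] 86.1 mean [ 0.554   0.0146 -0.136 ]
side worn_mid 105 [ 582.2 -236.2] [24. 28.] 82.2 [ 0.5819 -0.2341  0.1514]
side fresh_mid 129 [604.1 -68.4] [25.2 27.3] 82.5 [ 0.6034 -0.0664  0.1515]
side fresh_mid 2361 [500.3 264.6] [ 68.2 122.1] 49.9 [0.4988 0.2688 0.2098]
flap [0.4987 0.2693 0.2102] [-0.4112 -0.4958  0.765 ]
roof ((572.3867797851562, 351.65679931640625), (153.77487182617188, 203.01414489746094), 50.34452438354492) [[445.169677734375, 357.240234375], [601.4693603515625, 227.6827392578125], [699.6038818359375, 346.0733642578125], [543.30419921875, 475.630859375]] 0.24962603540874634
```

```bash
cat >> h.py <<'E'
import json
def plan(rows,Rt,pt,jaw=1,cur=None):
    """rows to reach TCP pose Rt (3x3), pt from measured pose (or cur)"""
    o=ctrl.get_obs(); r,p=cur if cur else (quat(o["eef_rot"]),np.array(o["eef_pos"]))
    w=(r.inv()*R.from_matrix(Rt)).as_rotvec(); step=np.round(np.degrees(w)/rows,1); out=[]
    for i in range(rows):
        off=np.round(r.inv().apply((pt-p)/(rows-i))*1000)
        out.append({"jaw":jaw,"offset":[int(v) for v in off],"rot":step.tolist()})
        p=p+r.apply(off/1000); r=r*R.from_rotvec(np.radians(step))
        if i%5==4: print(json.dumps(out)); out=[]
    print("end",p.round(4),"tgt",np.round(pt,4),"rot err deg",np.round(np.degrees((r.inv()*R.from_matrix(Rt)).as_rotvec()),2))
    return r,p
def state():
    o=ctrl.get_obs(); r=quat(o["eef_rot"])
    print("t",round(o["time_s"],2),"p",np.round(o["eef_pos"],4),"q",np.round(o["q"],2),"Ftool",r.inv().apply(o["wrist_force"]).round(1),"Ttool",r.inv().apply(o["torque"]).round(2),"open",round(o["opening"],2),"grip",o["grasp_force"])
    return o,r
K2=xk*.5545+ye*-.160+zk*-.136
RK=np.stack([xk,-ye,-zk],1)
E
python3 - <<'E'
from h import *
print(K2,a)
s=plan(10,RK,K2+zk*.09)
E
```

```text
[ 0.52306725 -0.22920744  0.15947055] -0.1290260388150584
[{"jaw": 1, "offset": [35, -18, -1], "rot": [-0.8, 2.9, 3.0]}, {"jaw": 1, "offset": [34, -20, 1], "rot": [-0.8, 2.9, 3.0]}, {"jaw": 1, "offset": [33, -22, 2], "rot": [-0.8, 2.9, 3.0]}, {"jaw": 1, "offset": [32, -23, 4], "rot": [-0.8, 2.9, 3.0]}, {"jaw": 1, "offset": [30, -25, 5], "rot": [-0.8, 2.9, 3.0]}]
[{"jaw": 1, "offset": [29, -27, 6], "rot": [-0.8, 2.9, 3.0]}, {"jaw": 1, "offset": [27, -28, 7], "rot": [-0.8, 2.9, 3.0]}, {"jaw": 1, "offset": [25, -30, 8], "rot": [-0.8, 2.9, 3.0]}, {"jaw": 1, "offset": [23, -31, 9], "rot": [-0.8, 2.9, 3.0]}, {"jaw": 1, "offset": [20, -33, 9], "rot": [-0.8, 2.9, 3.0]}]
end [ 0.4785 -0.2235  0.2372] tgt [ 0.4784 -0.2234  0.2374] rot err deg [ 0.12  0.27 -0.14]
```

Call:
apply_moves:
  moves:
    - {"jaw":1,"offset":[35,-18,-1],"rot":[-0.8,2.9,3.0]}
    - {"jaw":1,"offset":[34,-20,1],"rot":[-0.8,2.9,3.0]}
    - {"jaw":1,"offset":[33,-22,2],"rot":[-0.8,2.9,3.0]}
    - {"jaw":1,"offset":[32,-23,4],"rot":[-0.8,2.9,3.0]}
    - {"jaw":1,"offset":[30,-25,5],"rot":[-0.8,2.9,3.0]}

```text
time_s: 2.17
eef_pos: [0.3528, -0.3759, 0.2346]
eef_rot: [0.009, 0.989, 0.069, 0.131]
wrist_force: [0.3, -0.7, 0.4]
opening: 0.998
grasp_force: 0.0
```

Call:
apply_moves:
  moves:
    - {"jaw":1,"offset":[29,-27,6],"rot":[-0.8,2.9,3.0]}
    - {"jaw":1,"offset":[27,-28,7],"rot":[-0.8,2.9,3.0]}
    - {"jaw":1,"offset":[25,-30,8],"rot":[-0.8,2.9,3.0]}
    - {"jaw":1,"offset":[23,-31,9],"rot":[-0.8,2.9,3.0]}
    - {"jaw":1,"offset":[20,-33,9],"rot":[-0.8,2.9,3.0]}

```text
time_s: 2.8
eef_pos: [0.4791, -0.2227, 0.2376]
eef_rot: [0.017, 0.964, -0.065, 0.257]
wrist_force: [0.7, 0.2, -0.4]
opening: 1.0
grasp_force: 0.0
```

Run:
```python
from h import *
o,r=state(); print("err",r.inv().apply(K2+zk*.09-o["eef_pos"]).round(4),np.degrees((r.inv()*R.from_matrix(RK)).as_rotvec()).round(1))
plan(10,RK@R.from_euler('z',-7,degrees=True).as_matrix(),K2-zk*.015)
p,X=cloud("side"); cv2.imwrite("pics/s2.png",p[:,:,::-1])
```

```text
t 2.8 p [ 0.4791 -0.2227  0.2376] q [-0.87 -0.25  2.1   0.43  0.94  0.64] Ftool [ 0.4 -0.2  0.7] Ttool [-0.01 -0.19  0.01] open 1.0 grip 0.0
err [-0.0006  0.0008 -0.0002] [ 0.2  0.1 -0.2]
[{"jaw": 1, "offset": [0, 0, 10], "rot": [0.0, 0.0, -0.7]}, {"jaw": 1, "offset": [0, 0, 11], "rot": [0.0, 0.0, -0.7]}, {"jaw": 1, "offset": [0, 0, 10], "rot": [0.0, 0.0, -0.7]}, {"jaw": 1, "offset": [0, 0, 11], "rot": [0.0, 0.0, -0.7]}, {"jaw": 1, "offset": [0, 0, 10], "rot": [0.0, 0.0, -0.7]}]
[{"jaw": 1, "offset": [0, 0, 11], "rot": [0.0, 0.0, -0.7]}, {"jaw": 1, "offset": [0, 0, 10], "rot": [0.0, 0.0, -0.7]}, {"jaw": 1, "offset": [0, 0, 11], "rot": [0.0, 0.0, -0.7]}, {"jaw": 1, "offset": [0, 0, 10], "rot": [0.0, 0.0, -0.7]}, {"jaw": 1, "offset": [0, 0, 11], "rot": [0.0, 0.0, -0.7]}]
end [ 0.5309 -0.2297  0.1465] tgt [ 0.5305 -0.2302  0.1465] rot err deg [ 0.15  0.16 -0.25]
```

View pics/s2.png

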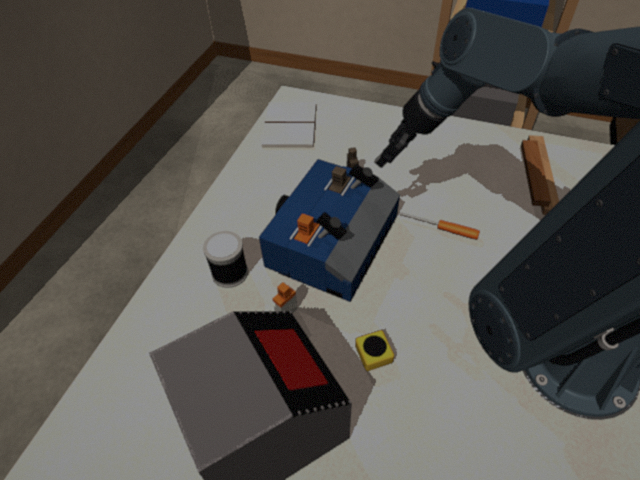

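The gripper (385,155) hovers on the screw axis, leaning with it, next to knob 2 (362,177). Descending now.

Call:
apply_moves:
  moves:
    - {"jaw":1,"offset":[0,0,21],"rot":[0,0,-1.4]}
    - {"jaw":1,"offset":[0,0,21],"rot":[0,0,-1.4]}
    - {"jaw":1,"offset":[0,0,21],"rot":[0,0,-1.4]}
    - {"jaw":1,"offset":[0,0,21],"rot":[0,0,-1.4]}
    - {"jaw":1,"offset":[0,0,20],"rot":[0,0,-1.4]}

```text
time_s: 3.48
eef_pos: [0.5299, -0.2305, 0.1464]
eef_rot: [0.033, 0.967, -0.004, 0.254]
wrist_force: [0.6, 0.8, 0.5]
opening: 1.001
grasp_force: 0.0
```

Call:
apply_moves:
  moves:
    - {"jaw":0.3,"offset":[0,0,0],"rot":[0,0,0]}
    - {"jaw":0,"offset":[0,0,0],"rot":[0,0,0]}
    - {"jaw":0,"offset":[0,0,0],"rot":[0,0,0]}
    - {"jaw":0,"offset":[0,0,0],"rot":[0,0,0]}
    - {"jaw":0,"offset":[0,0,0],"rot":[0,0,0]}

```text
time_s: 4.1
eef_pos: [0.5297, -0.2313, 0.1478]
eef_rot: [0.034, 0.966, -0.005, 0.255]
wrist_force: [-2.4, -2.7, 2.9]
opening: 0.156
grasp_force: 61.1
```

Run:
```python
from h import *
o,r=state(); print("err",r.inv().apply(K2-zk*.015-o["eef_pos"]).round(4),np.degrees((r.inv()*R.from_matrix(RK)).as_rotvec()).round(1))
```

```text
t 4.1 p [ 0.5297 -0.2313  0.1478] q [-0.79  0.01  2.07  0.49  0.69  0.46] Ftool [-0.7  3.  -3.5] Ttool [-0.34 -0.49 -0.11] open 0.16 grip 61.13657891750336
err [ 0.0001 -0.0012  0.0014] [0.2 0.2 6.9]
```

Gripped the bar (13 mm opening, 61 N). Trying the first direction by feel.

Call:
apply_moves:
  moves:
    - {"jaw":0,"offset":[0,0,-0.5],"rot":[0,0,-4]}
    - {"jaw":0,"offset":[0,0,-0.5],"rot":[0,0,-4]}
    - {"jaw":0,"offset":[0,0,-0.5],"rot":[0,0,-4]}
    - {"jaw":0,"offset":[0,0,-0.5],"rot":[0,0,-4]}
    - {"jaw":0,"offset":[0,0,-0.5],"rot":[0,0,-4]}

```text
time_s: 4.72
eef_pos: [0.5284, -0.2304, 0.1495]
eef_rot: [0.077, 0.952, 0.164, 0.245]
wrist_force: [-1.8, -0.0, 1.9]
opening: 0.154
grasp_force: 60.6
```

Run:
```python
from h import *
o,r=state(); print(r.inv().apply(K2-zk*.015-o["eef_pos"]).round(4),np.degrees((r.inv()*R.from_matrix(RK)).as_rotvec()).round(1))
```

```text
t 4.72 p [ 0.5284 -0.2304  0.1495] q [-0.79  0.    2.07  0.49  0.7   0.11] Ftool [-0.7 -0.  -2.6] Ttool [ 0.05 -0.39  0.18] open 0.15 grip 60.580501556396484
[ 0.0004 -0.0003  0.0037] [ 0.1  0.3 27. ]
```

It turned 20° with only about 0.2 N·m and no axial force, more than the 0.2 rad of slack, so this way loosens. Continuing.

Call:
apply_moves:
  moves:
    - {"jaw":0,"offset":[0,0,-0.8],"rot":[0,0,-7]}
    - {"jaw":0,"offset":[0,0,-0.8],"rot":[0,0,-7]}
    - {"jaw":0,"offset":[0,0,-0.8],"rot":[0,0,-7]}
    - {"jaw":0,"offset":[0,0,-0.8],"rot":[0,0,-7]}
    - {"jaw":0,"offset":[0,0,-0.8],"rot":[0,0,-7]}

```text
time_s: 5.35
eef_pos: [0.5258, -0.229, 0.1524]
eef_rot: [0.146, 0.859, 0.444, 0.21]
wrist_force: [-7.6, 3.6, 6.0]
opening: 0.154
grasp_force: 61.3
```

Run:
```python
from h import *
o,r=state(); print(r.inv().apply(K2-zk*.015-o["eef_pos"]).round(4),np.degrees((r.inv()*R.from_matrix(RK)).as_rotvec()).round(1))
```

```text
t 5.35 p [ 0.5258 -0.229   0.1524] q [-0.8  -0.01  2.08  0.49  0.71 -0.5 ] Ftool [ 0.4 -4.8 -9.2] Ttool [ 0.93 -0.24  0.17] open 0.15 grip 61.28801107406616
[0.0001 0.0013 0.0075] [-0.2  0.3 62.1]
```

Call:
apply_moves:
  moves:
    - {"jaw":0,"offset":[0,0,-1.0],"rot":[0,0,-7]}
    - {"jaw":0,"offset":[0,0,-0.9],"rot":[0,0,-7]}
    - {"jaw":0,"offset":[0,0,-0.9],"rot":[0,0,-7]}
    - {"jaw":0,"offset":[0,0,-0.9],"rot":[0,0,-7]}
    - {"jaw":0,"offset":[0,0,-0.9],"rot":[0,0,-7]}

```text
time_s: 5.98
eef_pos: [0.5226, -0.2282, 0.1551]
eef_rot: [0.201, 0.686, 0.682, 0.156]
wrist_force: [-8.3, 2.0, 2.5]
opening: 0.149
grasp_force: 60.7
```

Call:
apply_moves:
  moves:
    - {"jaw":0,"offset":[0,0,-0.4],"rot":[0,0,-3.5]}
    - {"jaw":0,"offset":[0,0,-0.4],"rot":[0,0,-3.5]}
    - {"jaw":0,"offset":[0,0,-0.4],"rot":[0,0,-3.5]}
    - {"jaw":0,"offset":[0,0,-0.4],"rot":[0,0,-3.5]}
    - {"jaw":0,"offset":[0,0,-0.4],"rot":[0,0,-3.5]}

```text
time_s: 6.6
eef_pos: [0.5211, -0.2281, 0.1565]
eef_rot: [0.222, 0.575, 0.778, 0.124]
wrist_force: [-13.1, 0.7, 2.7]
opening: 0.152
grasp_force: 61.3
```

Run:
```python
from h import *
o,r=state(); print(r.inv().apply(K2-zk*.015-o["eef_pos"]).round(4),np.degrees((r.inv()*R.from_matrix(RK)).as_rotvec()).round(1))
```

```text
t 6.6 p [ 0.5211 -0.2281  0.1565] q [-0.8  -0.02  2.08  0.48  0.72 -1.41] Ftool [ 3.3 -9.6 -8.8] Ttool [1.72 0.51 0.21] open 0.15 grip 61.28987431526184
[-0.0022  0.0028  0.0134] [ -0.6   0.3 114.5]
```

Call:
apply_moves:
  moves:
    - {"jaw":0,"offset":[0,-0.3,-0.4],"rot":[0,0,-3]}
    - {"jaw":0,"offset":[0,-0.3,-0.4],"rot":[0,0,-3]}
    - {"jaw":0,"offset":[0,-0.3,-0.4],"rot":[0,0,-3]}
    - {"jaw":0,"offset":[0,0,0],"rot":[0,0,0]}
    - {"jaw":0,"offset":[0,0,0],"rot":[0,0,0]}

```text
time_s: 7.22
eef_pos: [0.52, -0.2283, 0.1571]
eef_rot: [0.231, 0.513, 0.82, 0.106]
wrist_force: [-8.7, 0.9, 1.3]
opening: 0.152
grasp_force: 60.8
```

Run:
```python
from h import *
o,r=state(); print(r.inv().apply(K2-zk*.015-o["eef_pos"]).round(4),np.degrees((r.inv()*R.from_matrix(RK)).as_rotvec()).round(1))
```

```text
t 7.22 p [ 0.52   -0.2283  0.1571] q [-0.8  -0.03  2.09  0.48  0.73 -1.56] Ftool [ 3.7 -5.9 -5.5] Ttool [ 1.1   0.64 -0.12] open 0.15 grip 60.84804654121399
[-0.0027  0.003   0.0145] [ -0.6   0.3 123.4]
```

Call:
apply_moves:
  moves:
    - {"jaw":0,"offset":[0,-0.2,-0.4],"rot":[0,0,-3]}
    - {"jaw":0,"offset":[0,-0.2,-0.4],"rot":[0,0,-3]}
    - {"jaw":0,"offset":[0,-0.2,-0.4],"rot":[0,0,-3]}
    - {"jaw":0,"offset":[0,0,0],"rot":[0,0,-3]}
    - {"jaw":0,"offset":[0,0,0],"rot":[0,0,0]}

```text
time_s: 7.85
eef_pos: [0.5193, -0.2281, 0.1575]
eef_rot: [0.241, 0.428, 0.867, 0.084]
wrist_force: [-5.7, 0.9, -3.5]
opening: 0.156
grasp_force: 116.2
```

Run:
```python
from h import *
o,r=state(); print(r.inv().apply(K2-zk*.015-o["eef_pos"]).round(4),np.degrees((r.inv()*R.from_matrix(RK)).as_rotvec()).round(1))
```

```text
t 7.85 p [ 0.5193 -0.2281  0.1575] q [-0.81 -0.03  2.09  0.49  0.73 -1.77] Ftool [ 4.9 -4.6  0.2] Ttool [0.64 0.77 3.29] open 0.16 grip 116.22787289321423
[-0.0036  0.0028  0.0152] [-6.000e-01  1.000e-01  1.348e+02]
```

Torque rose to 3.3 N·m, so that is the end stop (about 2.2 rad). I will ease off, open partway and back out.

Call:
apply_moves:
  moves:
    - {"jaw":0,"offset":[0,0,0],"rot":[0,0,3]}
    - {"jaw":0.45,"offset":[0,0,0],"rot":[0,0,0]}
    - {"jaw":0.45,"offset":[0,0,0],"rot":[0,0,0]}
    - {"jaw":0.45,"offset":[0,0,0],"rot":[0,0,0]}
    - {"jaw":0.45,"offset":[0,0,-10],"rot":[0,0,0]}

```text
time_s: 8.48
eef_pos: [0.5156, -0.2289, 0.1683]
eef_rot: [0.241, 0.446, 0.857, 0.087]
wrist_force: [0.5, 0.2, 0.1]
opening: 0.449
grasp_force: 0.0
```

Call:
apply_moves:
  moves:
    - {"jaw":0.45,"offset":[0,0,-20],"rot":[0,0,0]}
    - {"jaw":0.45,"offset":[0,0,-20],"rot":[0,0,0]}
    - {"jaw":0.45,"offset":[0,0,-20],"rot":[0,0,0]}
    - {"jaw":0.45,"offset":[0,0,-20],"rot":[0,0,0]}
    - {"jaw":0.8,"offset":[0,0,-20],"rot":[0,0,0]}

```text
time_s: 9.1
eef_pos: [0.4662, -0.2226, 0.2566]
eef_rot: [0.242, 0.446, 0.857, 0.087]
wrist_force: [-0.0, -0.1, -0.1]
opening: 0.648
grasp_force: 0.0
```

```bash
cat >> h.py <<'E'
TAB=np.array([.5817,-.2372,.140]); t8=np.radians(8)
def RT(xh,th):  # tool x horizontal dir xh, tilted so tool z = sin(th)*xh - cos(th)*z
    z=np.sin(th)*xh-np.cos(th)*zz; x=np.cos(th)*xh+np.sin(th)*zz; return np.stack([x,np.cross(z,x),z],1)
RG=RT(xe,-t8)
E
python3 - <<'E'
from h import *
state()
p,X=cloud("side"); cv2.imwrite("pics/s3.png",cv2.resize(p[100:300,230:497,::-1],(800,600),interpolation=cv2.INTER_CUBIC))
for r in ctrl.outline_of("side","worn_mid"):
    Q=X[r["region"]];Q=Q[(Q[:,2]>.147)&(Q[:,2]<.16)]
    if len(Q)>20: print(r["score"],Q.mean(0),len(Q))
o=ctrl.get_obs();r0=quat(o["eef_rot"]);p0=np.array(o["eef_pos"])
r=r0*R.from_euler('z',65,degrees=True)
s=plan(10,r.as_matrix(),(p0+TAB+[0,0,.12])/2+[0,0,.01],.8)
# end TCP above tab: grasp point = TAB + 0.08 along -toolz
plan(10,RG,TAB+RG[:,2]*(.019-.09),1,cur=s)
E
```

```text
t 9.1 p [ 0.4662 -0.2226  0.2566] q [-0.9  -0.31  2.1   0.42  1.   -1.68] Ftool [-0.1 -0.1  0.1] Ttool [ 0.19  0.12 -0.01] open 0.65 grip 0.0
0.72 [ 0.58218957 -0.23507009  0.15182482] 89
0.26 [ 0.51503805 -0.21079745  0.15655578] 33
[{"jaw": 0.8, "offset": [-4, 4, 2], "rot": [-0.0, 0.0, 6.5]}, {"jaw": 0.8, "offset": [-3, 5, 2], "rot": [-0.0, 0.0, 6.5]}, {"jaw": 0.8, "offset": [-3, 5, 2], "rot": [-0.0, 0.0, 6.5]}, {"jaw": 0.8, "offset": [-2, 5, 2], "rot": [-0.0, 0.0, 6.5]}, {"jaw": 0.8, "offset": [-1, 5, 2], "rot": [-0.0, 0.0, 6.5]}]
[{"jaw": 0.8, "offset": [-1, 5, 2], "rot": [-0.0, 0.0, 6.5]}, {"jaw": 0.8, "offset": [0, 6, 2], "rot": [-0.0, 0.0, 6.5]}, {"jaw": 0.8, "offset": [0, 6, 2], "rot": [-0.0, 0.0, 6.5]}, {"jaw": 0.8, "offset": [1, 5, 2], "rot": [-0.0, 0.0, 6.5]}, {"jaw": 0.8, "offset": [2, 5, 1], "rot": [-0.0, 0.0, 6.5]}]
end [ 0.524  -0.2298  0.2692] tgt [ 0.5243 -0.2304  0.2691] rot err deg [-0. -0. -0.]
[{"jaw": 1, "offset": [1, 3, 9], "rot": [2.3, -3.3, 6.5]}, {"jaw": 1, "offset": [2, 3, 8], "rot": [2.3, -3.3, 6.5]}, {"jaw": 1, "offset": [3, 3, 8], "rot": [2.3, -3.3, 6.5]}, {"jaw": 1, "offset": [4, 3, 8], "rot": [2.3, -3.3, 6.5]}, {"jaw": 1, "offset": [4, 3, 7], "rot": [2.3, -3.3, 6.5]}]
[{"jaw": 1, "offset": [5, 2, 7], "rot": [2.3, -3.3, 6.5]}, {"jaw": 1, "offset": [6, 2, 7], "rot": [2.3, -3.3, 6.5]}, {"jaw": 1, "offset": [6, 2, 6], "rot": [2.3, -3.3, 6.5]}, {"jaw": 1, "offset": [7, 1, 6], "rot": [2.3, -3.3, 6.5]}, {"jaw": 1, "offset": [7, 1, 5], "rot": [2.3, -3.3, 6.5]}]
end [ 0.592  -0.2387  0.2106] tgt [ 0.5915 -0.2385  0.2103] rot err deg [-0.51  0.06 -0.1 ]
```

View pics/s3.png

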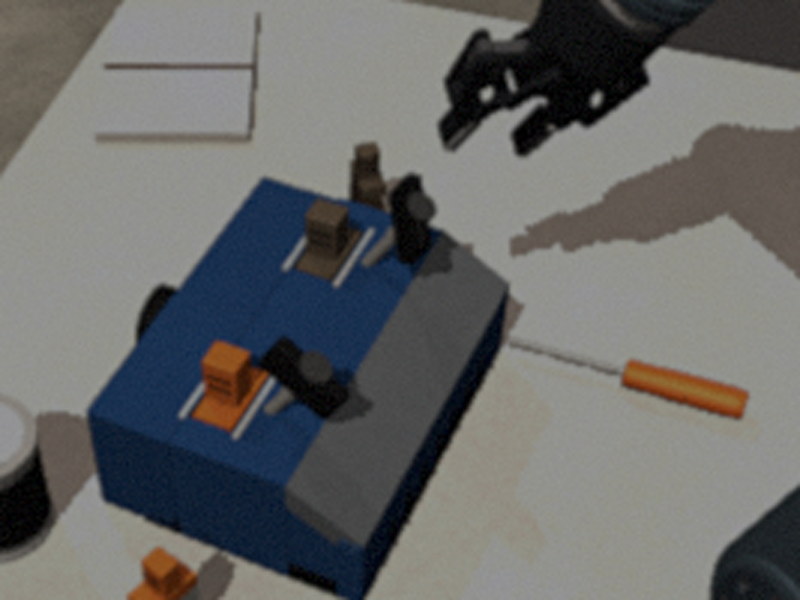

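Knob 2 (crop 410,220) has swung round and stands further out. Filter, orange bay and screwdriver look unchanged. Going over to the tab.

Call:
apply_moves:
  moves:
    - {"jaw":0.8,"offset":[-4,4,2],"rot":[0,0,6.5]}
    - {"jaw":0.8,"offset":[-3,5,2],"rot":[0,0,6.5]}
    - {"jaw":0.8,"offset":[-3,5,2],"rot":[0,0,6.5]}
    - {"jaw":0.8,"offset":[-2,5,2],"rot":[0,0,6.5]}
    - {"jaw":0.8,"offset":[-1,5,2],"rot":[0,0,6.5]}

```text
time_s: 9.82
eef_pos: [0.4957, -0.2257, 0.2597]
eef_rot: [0.207, 0.67, 0.697, 0.152]
wrist_force: [0.3, 1.0, 0.5]
opening: 0.8
grasp_force: 0.0
```

Call:
apply_moves:
  moves:
    - {"jaw":0.8,"offset":[-1,5,2],"rot":[0,0,6.5]}
    - {"jaw":0.8,"offset":[0,6,2],"rot":[0,0,6.5]}
    - {"jaw":0.8,"offset":[0,6,2],"rot":[0,0,6.5]}
    - {"jaw":0.8,"offset":[1,5,2],"rot":[0,0,6.5]}
    - {"jaw":0.8,"offset":[2,5,1],"rot":[0,0,6.5]}

```text
time_s: 10.45
eef_pos: [0.5239, -0.2287, 0.2654]
eef_rot: [0.156, 0.838, 0.481, 0.203]
wrist_force: [0.5, 0.4, 0.3]
opening: 0.8
grasp_force: 0.0
```

Call:
apply_moves:
  moves:
    - {"jaw":1,"offset":[1,3,9],"rot":[2.3,-3.3,6.5]}
    - {"jaw":1,"offset":[2,3,8],"rot":[2.3,-3.3,6.5]}
    - {"jaw":1,"offset":[3,3,8],"rot":[2.3,-3.3,6.5]}
    - {"jaw":1,"offset":[4,3,8],"rot":[2.3,-3.3,6.5]}
    - {"jaw":1,"offset":[4,3,7],"rot":[2.3,-3.3,6.5]}

```text
time_s: 11.08
eef_pos: [0.5585, -0.2331, 0.2361]
eef_rot: [0.077, 0.97, 0.22, 0.069]
wrist_force: [-0.2, 0.2, -0.1]
opening: 1.006
grasp_force: 0.0
```

Call:
apply_moves:
  moves:
    - {"jaw":1,"offset":[5,2,7],"rot":[2.3,-3.3,6.5]}
    - {"jaw":1,"offset":[6,2,7],"rot":[2.3,-3.3,6.5]}
    - {"jaw":1,"offset":[6,2,6],"rot":[2.3,-3.3,6.5]}
    - {"jaw":1,"offset":[7,1,6],"rot":[2.3,-3.3,6.5]}
    - {"jaw":1,"offset":[7,1,5],"rot":[2.3,-3.3,6.5]}

```text
time_s: 11.7
eef_pos: [0.592, -0.2371, 0.2061]
eef_rot: [-0.012, 0.995, -0.067, -0.073]
wrist_force: [0.7, -1.1, -1.6]
opening: 1.002
grasp_force: 0.0
```

Run:
```python
from h import *
o,r=state()
TG=np.array([.582,-.2368,.140])
plan(5,RG,TG+RG[:,2]*.019,1)
```

```text
t 11.7 p [ 0.592  -0.2371  0.2061] q [-0.54  0.44  1.33 -0.05  1.51  1.17] Ftool [1.1 1.  1.4] Ttool [ 0.04  0.04 -0.02] open 1.0 grip 0.0
[{"jaw": 1, "offset": [0, 0, 17], "rot": [-0.2, 0.1, -0.0]}, {"jaw": 1, "offset": [0, 0, 17], "rot": [-0.2, 0.1, -0.0]}, {"jaw": 1, "offset": [0, 1, 17], "rot": [-0.2, 0.1, -0.0]}, {"jaw": 1, "offset": [0, 0, 17], "rot": [-0.2, 0.1, -0.0]}, {"jaw": 1, "offset": [0, 1, 18], "rot": [-0.2, 0.1, -0.0]}]
end [ 0.5797 -0.2369  0.121 ] tgt [ 0.5794 -0.2365  0.1212] rot err deg [ 0.21 -0.09 -0.2 ]
```

Call:
apply_moves:
  moves:
    - {"jaw":1,"offset":[0,0,17],"rot":[-0.2,0,0]}
    - {"jaw":1,"offset":[0,0,17],"rot":[-0.2,0,0]}
    - {"jaw":1,"offset":[0,0,17],"rot":[-0.2,0,0]}
    - {"jaw":1,"offset":[0,0,17],"rot":[-0.2,0,0]}
    - {"jaw":1,"offset":[0,0,17],"rot":[-0.2,0,0]}

```text
time_s: 12.32
eef_pos: [0.5792, -0.2354, 0.1221]
eef_rot: [-0.002, 0.995, -0.064, -0.072]
wrist_force: [-0.7, 0.3, -0.6]
opening: 1.002
grasp_force: 0.0
```

Call:
apply_moves:
  moves:
    - {"jaw":0.4,"offset":[0,0,0],"rot":[0,0,0]}
    - {"jaw":0,"offset":[0,0,0],"rot":[0,0,0]}
    - {"jaw":0,"offset":[0,0,0],"rot":[0,0,0]}
    - {"jaw":0,"offset":[0,0,0],"rot":[0,0,0]}
    - {"jaw":0,"offset":[0,0,0],"rot":[0,0,0]}

```text
time_s: 12.95
eef_pos: [0.5802, -0.236, 0.124]
eef_rot: [-0.002, 0.995, -0.065, -0.071]
wrist_force: [0.6, -1.1, 4.4]
opening: 0.27
grasp_force: 60.7
```

Run:
```python
from h import *
o,r=state()
plan(5,r.as_matrix(),np.array(o["eef_pos"])+[0,0,.03],0)
```

```text
t 12.95 p [ 0.5802 -0.236   0.124 ] q [-0.54  0.49  1.44 -0.06  1.34  1.18] Ftool [ 0.1  1.  -4.4] Ttool [-0.09  0.07 -0.01] open 0.27 grip 60.745131969451904
[{"jaw": 0, "offset": [-1, 0, -6], "rot": [-0.0, 0.0, 0.0]}, {"jaw": 0, "offset": [-1, 0, -6], "rot": [-0.0, 0.0, 0.0]}, {"jaw": 0, "offset": [-1, 0, -6], "rot": [-0.0, 0.0, 0.0]}, {"jaw": 0, "offset": [-1, 0, -6], "rot": [-0.0, 0.0, 0.0]}, {"jaw": 0, "offset": [0, 0, -6], "rot": [-0.0, 0.0, 0.0]}]
end [ 0.5805 -0.2359  0.1543] tgt [ 0.5802 -0.236   0.154 ] rot err deg [-0.  0.  0.]
```

Gripped the tab at 23 mm. Drawing it up gently first.

Call:
apply_moves:
  moves:
    - {"jaw":0,"offset":[-0.8,0,-6],"rot":[0,0,0]}
    - {"jaw":0,"offset":[-0.8,0,-6],"rot":[0,0,0]}
    - {"jaw":0,"offset":[-0.8,0,-6],"rot":[0,0,0]}
    - {"jaw":0,"offset":[-0.8,0,-6],"rot":[0,0,0]}
    - {"jaw":0,"offset":[-0.8,0,-6],"rot":[0,0,0]}

```text
time_s: 13.58
eef_pos: [0.5799, -0.2355, 0.1537]
eef_rot: [-0.002, 0.995, -0.065, -0.072]
wrist_force: [-1.1, -2.1, -3.7]
opening: 0.273
grasp_force: 59.9
```

Run:
```python
from h import *
o,r=state()
plan(5,r.as_matrix(),np.array([.5802,-.236,.274]),0)
```

```text
t 13.57 p [ 0.5799 -0.2355  0.1537] q [-0.54  0.46  1.42 -0.06  1.4   1.17] Ftool [-0.2  2.2  3.8] Ttool [-0.61  0.12  0.05] open 0.27 grip 59.92075502872467
[{"jaw": 0, "offset": [-3, 0, -24], "rot": [0.0, 0.0, 0.0]}, {"jaw": 0, "offset": [-3, 0, -24], "rot": [0.0, 0.0, 0.0]}, {"jaw": 0, "offset": [-4, 0, -24], "rot": [0.0, 0.0, 0.0]}, {"jaw": 0, "offset": [-3, 1, -24], "rot": [0.0, 0.0, 0.0]}, {"jaw": 0, "offset": [-4, 0, -23], "rot": [0.0, 0.0, 0.0]}]
end [ 0.5801 -0.2359  0.2739] tgt [ 0.5802 -0.236   0.274 ] rot err deg [0. 0. 0.]
```

Call:
apply_moves:
  moves:
    - {"jaw":0,"offset":[-2,0,-14],"rot":[0,0,0]}
    - {"jaw":0,"offset":[-2,0,-14],"rot":[0,0,0]}
    - {"jaw":0,"offset":[-2,0,-14],"rot":[0,0,0]}
    - {"jaw":0,"offset":[-2,0,-14],"rot":[0,0,0]}
    - {"jaw":0,"offset":[-2,0,-14],"rot":[0,0,0]}

```text
time_s: 14.2
eef_pos: [0.5803, -0.2347, 0.2253]
eef_rot: [-0.002, 0.995, -0.064, -0.072]
wrist_force: [0.7, -0.1, -1.7]
opening: 0.27
grasp_force: 60.2
```

Call:
apply_moves:
  moves:
    - {"jaw":0,"offset":[-2,0,-14],"rot":[0,0,0]}
    - {"jaw":0,"offset":[-2,0,-14],"rot":[0,0,0]}
    - {"jaw":0,"offset":[-2,0,-14],"rot":[0,0,0]}
    - {"jaw":0,"offset":[-2,0,-14],"rot":[0,0,0]}
    - {"jaw":0,"offset":[-2,0,-14],"rot":[0,0,0]}

```text
time_s: 14.82
eef_pos: [0.5803, -0.2348, 0.2957]
eef_rot: [-0.002, 0.995, -0.065, -0.072]
wrist_force: [0.3, 0.7, -1.3]
opening: 0.272
grasp_force: 60.2
```

```bash
cat >> h.py <<'E'
M=np.array([.500,.267,.208]); xb=np.array([.642,.766,0]); xb/=np.linalg.norm(xb)
RB=RT(xb,np.radians(32)); u=np.sin(np.radians(40))*xb-np.cos(np.radians(40))*zz  # push dir = filter axis (foot dir)
# filter mid relative to TCP in the tool frame: from grasp pose (tool vertical-8deg), TCP (.5802,-.236,.124) , mid z .088, tab centre=mid+2mm xe
MID_T=RG.T@(np.array([.5802,-.236,.088])+0*xe-np.array([.5802,-.236,.124]))
def tcp_for_mid(m,Rt): return m-Rt@MID_T
E
python3 - <<'E'
from h import *
o,r=state()
mc=np.array([.582,-.237,.088])-2e-3*xe
MT=RG.T@(mc-np.array([.5802,-.236,.124])); print(MT.round(4), (RG.T@np.array([0,0,-1])).round(3), (RB.T@u).round(3))
hover=M-u*.125   # filter mid: foot 59mm before mouth
pt=hover-RB@MT; print("hover tcp",pt,"reach",np.hypot(*pt[:2]))
p1=np.array([.50,.0,.33])
s=plan(10,r.as_matrix()@R.from_rotvec((r.inv()*R.from_matrix(RB)).as_rotvec()*.5).as_matrix(),p1,0)
plan(10,RB,pt,0,cur=s)
p,X=cloud("side"); cv2.imwrite("pics/s4.png",p[:,:,::-1])
E
```

```text
t 14.82 p [ 0.5803 -0.2348  0.2957] q [-0.54  0.35  1.27 -0.06  1.65  1.16] Ftool [ 0.4 -0.7  1.3] Ttool [-0.    0.16 -0.  ] open 0.27 grip 60.219208002090454
[0.0049 0.0008 0.0357] [ 0.139 -0.     0.99 ] [0.139 0.    0.99 ]
hover tcp [0.4329842  0.18822364 0.33138862] reach 0.47212652663184623
[{"jaw": 0, "offset": [-11, -22, -2], "rot": [0.6, 1.8, -2.9]}, {"jaw": 0, "offset": [-10, -23, -2], "rot": [0.6, 1.8, -2.9]}, {"jaw": 0, "offset": [-9, -23, -2], "rot": [0.6, 1.8, -2.9]}, {"jaw": 0, "offset": [-8, -24, -2], "rot": [0.6, 1.8, -2.9]}, {"jaw": 0, "offset": [-6, -24, -2], "rot": [0.6, 1.8, -2.9]}]
[{"jaw": 0, "offset": [-5, -24, -2], "rot": [0.6, 1.8, -2.9]}, {"jaw": 0, "offset": [-4, -25, -2], "rot": [0.6, 1.8, -2.9]}, {"jaw": 0, "offset": [-3, -25, -2], "rot": [0.6, 1.8, -2.9]}, {"jaw": 0, "offset": [-1, -25, -1], "rot": [0.6, 1.8, -2.9]}, {"jaw": 0, "offset": [0, -25, -2], "rot": [0.6, 1.8, -2.9]}]
end [ 5.001e-01 -4.000e-04  3.303e-01] tgt [0.5  0.   0.33] rot err deg [-0.03  0.49  0.35]
[{"jaw": 0, "offset": [0, -20, 2], "rot": [0.6, 1.9, -2.8]}, {"jaw": 0, "offset": [1, -20, 2], "rot": [0.6, 1.9, -2.8]}, {"jaw": 0, "offset": [2, -20, 2], "rot": [0.6, 1.9, -2.8]}, {"jaw": 0, "offset": [3, -20, 3], "rot": [0.6, 1.9, -2.8]}, {"jaw": 0, "offset": [4, -19, 3], "rot": [0.6, 1.9, -2.8]}]
[{"jaw": 0, "offset": [5, -19, 3], "rot": [0.6, 1.9, -2.8]}, {"jaw": 0, "offset": [6, -19, 4], "rot": [0.6, 1.9, -2.8]}, {"jaw": 0, "offset": [6, -18, 4], "rot": [0.6, 1.9, -2.8]}, {"jaw": 0, "offset": [7, -18, 4], "rot": [0.6, 1.9, -2.8]}, {"jaw": 0, "offset": [9, -18, 5], "rot": [0.6, 1.9, -2.8]}]
end [0.4333 0.1887 0.3312] tgt [0.433  0.1882 0.3314] rot err deg [ 0.01 -0.08 -0.31]
```

View pics/s4.png

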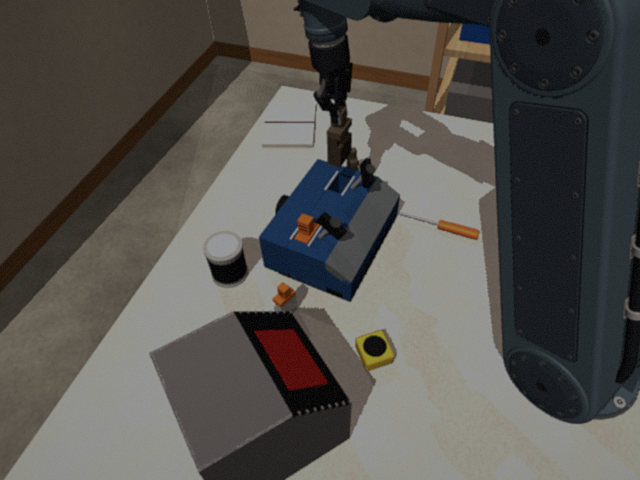

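The filter is clear of its bay, hanging at (338,140), and the other objects are in place. I will lift a little more to clear the knobs, then carry it to the bin.

Call:
apply_moves:
  moves:
    - {"jaw":0,"offset":[-1.5,0,-11],"rot":[0,0,0]}
    - {"jaw":0,"offset":[-1.5,0,-11],"rot":[0,0,0]}
    - {"jaw":0,"offset":[-1.5,0,-11],"rot":[0,0,0]}
    - {"jaw":0,"offset":[-1.5,0,-11],"rot":[0,0,0]}
    - {"jaw":0,"offset":[-1.5,0,-11],"rot":[0,0,0]}

```text
time_s: 15.5
eef_pos: [0.5809, -0.2345, 0.351]
eef_rot: [-0.002, 0.995, -0.065, -0.072]
wrist_force: [-0.2, 0.1, -2.5]
opening: 0.274
grasp_force: 60.2
```

```bash
cat >> h.py <<'E'
MID_T=np.array([.0049,.0008,.0357])
E
python3 - <<'E'
from h import *
o,r=state()
pt=tcp_for_mid(M-u*.135,RB)
s=plan(10,r.as_matrix()@R.from_rotvec((r.inv()*R.from_matrix(RB)).as_rotvec()*.5).as_matrix(),np.array([.48,.0,.355]),0)
plan(10,RB,pt,0,cur=s)
E
```

```text
t 15.5 p [ 0.5809 -0.2345  0.351 ] q [-0.54  0.33  1.19 -0.06  1.75  1.15] Ftool [ 0.2 -0.1  2.5] Ttool [0.05 0.16 0.02] open 0.27 grip 60.18918514251709
[{"jaw": 0, "offset": [-13, -22, 1], "rot": [0.6, 1.8, -2.9]}, {"jaw": 0, "offset": [-12, -23, 1], "rot": [0.6, 1.8, -2.9]}, {"jaw": 0, "offset": [-11, -23, 1], "rot": [0.6, 1.8, -2.9]}, {"jaw": 0, "offset": [-10, -24, 1], "rot": [0.6, 1.8, -2.9]}, {"jaw": 0, "offset": [-8, -24, 1], "rot": [0.6, 1.8, -2.9]}]
[{"jaw": 0, "offset": [-7, -24, 1], "rot": [0.6, 1.8, -2.9]}, {"jaw": 0, "offset": [-6, -25, 1], "rot": [0.6, 1.8, -2.9]}, {"jaw": 0, "offset": [-5, -25, 1], "rot": [0.6, 1.8, -2.9]}, {"jaw": 0, "offset": [-4, -25, 2], "rot": [0.6, 1.8, -2.9]}, {"jaw": 0, "offset": [-2, -25, 2], "rot": [0.6, 1.8, -2.9]}]
end [ 4.800e-01 -2.000e-04  3.546e-01] tgt [0.48  0.    0.355] rot err deg [-0.03  0.49  0.36]
[{"jaw": 0, "offset": [1, -19, 4], "rot": [0.6, 1.9, -2.8]}, {"jaw": 0, "offset": [2, -19, 4], "rot": [0.6, 1.9, -2.8]}, {"jaw": 0, "offset": [3, -18, 4], "rot": [0.6, 1.9, -2.8]}, {"jaw": 0, "offset": [4, -18, 4], "rot": [0.6, 1.9, -2.8]}, {"jaw": 0, "offset": [4, -18, 5], "rot": [0.6, 1.9, -2.8]}]
[{"jaw": 0, "offset": [5, -18, 5], "rot": [0.6, 1.9, -2.8]}, {"jaw": 0, "offset": [6, -17, 5], "rot": [0.6, 1.9, -2.8]}, {"jaw": 0, "offset": [7, -17, 6], "rot": [0.6, 1.9, -2.8]}, {"jaw": 0, "offset": [7, -17, 6], "rot": [0.6, 1.9, -2.8]}, {"jaw": 0, "offset": [8, -16, 7], "rot": [0.6, 1.9, -2.8]}]
end [0.4292 0.1838 0.3389] tgt [0.4288 0.1833 0.3391] rot err deg [ 0.02 -0.07 -0.31]
```

Call:
apply_moves:
  moves:
    - {"jaw":0,"offset":[-13,-22,1],"rot":[0.6,1.8,-2.9]}
    - {"jaw":0,"offset":[-12,-23,1],"rot":[0.6,1.8,-2.9]}
    - {"jaw":0,"offset":[-11,-23,1],"rot":[0.6,1.8,-2.9]}
    - {"jaw":0,"offset":[-10,-24,1],"rot":[0.6,1.8,-2.9]}
    - {"jaw":0,"offset":[-8,-24,1],"rot":[0.6,1.8,-2.9]}

```text
time_s: 16.12
eef_pos: [0.5297, -0.1159, 0.3536]
eef_rot: [-0.032, 0.998, 0.06, 0.009]
wrist_force: [-0.1, 0.2, -1.8]
opening: 0.272
grasp_force: 60.2
```

Call:
apply_moves:
  moves:
    - {"jaw":0,"offset":[-7,-24,1],"rot":[0.6,1.8,-2.9]}
    - {"jaw":0,"offset":[-6,-25,1],"rot":[0.6,1.8,-2.9]}
    - {"jaw":0,"offset":[-5,-25,1],"rot":[0.6,1.8,-2.9]}
    - {"jaw":0,"offset":[-4,-25,2],"rot":[0.6,1.8,-2.9]}
    - {"jaw":0,"offset":[-2,-25,2],"rot":[0.6,1.8,-2.9]}

```text
time_s: 16.75
eef_pos: [0.4794, 0.0005, 0.3544]
eef_rot: [-0.061, 0.977, 0.183, 0.09]
wrist_force: [-0.9, -0.5, -3.0]
opening: 0.269
grasp_force: 60.2
```

Call:
apply_moves:
  moves:
    - {"jaw":0,"offset":[1,-19,4],"rot":[0.6,1.9,-2.8]}
    - {"jaw":0,"offset":[2,-19,4],"rot":[0.6,1.9,-2.8]}
    - {"jaw":0,"offset":[3,-18,4],"rot":[0.6,1.9,-2.8]}
    - {"jaw":0,"offset":[4,-18,4],"rot":[0.6,1.9,-2.8]}
    - {"jaw":0,"offset":[4,-18,5],"rot":[0.6,1.9,-2.8]}

```text
time_s: 17.38
eef_pos: [0.4538, 0.0922, 0.3456]
eef_rot: [-0.09, 0.935, 0.298, 0.172]
wrist_force: [-0.3, 0.2, -2.3]
opening: 0.271
grasp_force: 60.2
```

Call:
apply_moves:
  moves:
    - {"jaw":0,"offset":[5,-18,5],"rot":[0.6,1.9,-2.8]}
    - {"jaw":0,"offset":[6,-17,5],"rot":[0.6,1.9,-2.8]}
    - {"jaw":0,"offset":[7,-17,6],"rot":[0.6,1.9,-2.8]}
    - {"jaw":0,"offset":[7,-17,6],"rot":[0.6,1.9,-2.8]}
    - {"jaw":0,"offset":[8,-16,7],"rot":[0.6,1.9,-2.8]}

```text
time_s: 18.0
eef_pos: [0.4287, 0.1847, 0.3381]
eef_rot: [-0.117, 0.871, 0.405, 0.251]
wrist_force: [-0.4, 0.8, -1.8]
opening: 0.269
grasp_force: 60.2
```

Run:
```python
from h import *
o,r=state()
p,X=cloud("top"); cv2.imwrite("pics/t5.png",p[:,:,::-1])
print("pose err",np.degrees((r.inv()*R.from_matrix(RB)).as_rotvec()).round(1))
L=[]
for c in("top","side"):
    if c=="side": p,X=cloud("side")
    for q in ctrl.outline_of(c,"worn_mid"):
        Q=X[q["region"]];Q=Q[np.isfinite(Q[:,0])]; med=np.median(Q,0)
        if med[2]>.18: print(c,q["score"],len(Q),med,"in mouth axes (xslope,y,push):",np.round([(Q-M)@(np.cross([0,0,1],xb)*0+xb*np.cos(np.radians(40))+zz*np.sin(np.radians(40))),(Q-M)@np.cross(zz,xb),(Q-M)@u],3).mean(1), np.percentile((Q-M)@u,[3,97]).round(3))
plan(15,RB,tcp_for_mid(M+u*.072,RB),0)
```

```text
t 18.0 p [0.4287 0.1847 0.3381] q [-0.2  -0.5   2.08  0.51  1.31  0.43] Ftool [-0.7 -0.8  1.7] Ttool [ 0.01 -0.52  0.02] open 0.27 grip 60.18707513809204
pose err [-0.  -0.2 -0.1]
top 0.58 1564 [0.45277107 0.20766262 0.32504922] in mouth axes (xslope,y,push): [ 0.01436573 -0.00182609 -0.13550064] [-0.199 -0.073]
side 0.97 2975 [0.44681739 0.21885772 0.31391519] in mouth axes (xslope,y,push): [ 0.01308202  0.00784908 -0.12617042] [-0.194 -0.071]
[{"jaw": 0, "offset": [2, 0, 14], "rot": [0.0, -0.0, -0.0]}, {"jaw": 0, "offset": [2, 0, 14], "rot": [0.0, -0.0, -0.0]}, {"jaw": 0, "offset": [2, 0, 14], "rot": [0.0, -0.0, -0.0]}, {"jaw": 0, "offset": [2, 0, 13], "rot": [0.0, -0.0, -0.0]}, {"jaw": 0, "offset": [2, 0, 14], "rot": [0.0, -0.0, -0.0]}]
[{"jaw": 0, "offset": [2, 0, 13], "rot": [0.0, -0.0, -0.0]}, {"jaw": 0, "offset": [2, 0, 14], "rot": [0.0, -0.0, -0.0]}, {"jaw": 0, "offset": [2, 0, 13], "rot": [0.0, -0.0, -0.0]}, {"jaw": 0, "offset": [2, 0, 14], "rot": [0.0, -0.0, -0.0]}, {"jaw": 0, "offset": [2, 0, 13], "rot": [0.0, -0.0, -0.0]}]
[{"jaw": 0, "offset": [2, 0, 14], "rot": [0.0, -0.0, -0.0]}, {"jaw": 0, "offset": [2, 0, 13], "rot": [0.0, -0.0, -0.0]}, {"jaw": 0, "offset": [2, 0, 14], "rot": [0.0, -0.0, -0.0]}, {"jaw": 0, "offset": [1, 0, 13], "rot": [0.0, -0.0, -0.0]}, {"jaw": 0, "offset": [2, 0, 14], "rot": [0.0, -0.0, -0.0]}]
end [0.5145 0.2854 0.1806] tgt [0.5143 0.2853 0.1805] rot err deg [ 0.03 -0.05 -0.28]
```

View pics/t5.png

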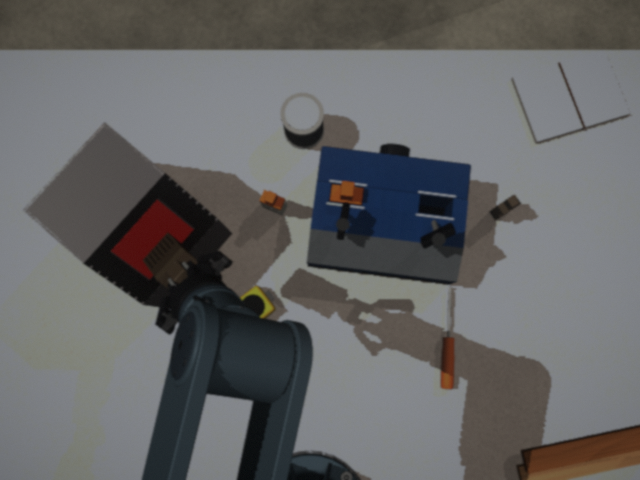

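The filter hangs in front of the flap, square to the face and centred on it: filter at (172,258), flap at (152,238). Pushing in.

Call:
apply_moves:
  moves:
    - {"jaw":0,"offset":[2,0,14],"rot":[0,0,0]}
    - {"jaw":0,"offset":[2,0,14],"rot":[0,0,0]}
    - {"jaw":0,"offset":[2,0,14],"rot":[0,0,0]}
    - {"jaw":0,"offset":[2,0,13],"rot":[0,0,0]}
    - {"jaw":0,"offset":[2,0,14],"rot":[0,0,0]}

```text
time_s: 18.82
eef_pos: [0.4589, 0.2182, 0.2848]
eef_rot: [-0.117, 0.872, 0.404, 0.25]
wrist_force: [-0.8, -1.0, 0.3]
opening: 0.268
grasp_force: 60.6
```

Call:
apply_moves:
  moves:
    - {"jaw":0,"offset":[2,0,13],"rot":[0,0,0]}
    - {"jaw":0,"offset":[2,0,14],"rot":[0,0,0]}
    - {"jaw":0,"offset":[2,0,13],"rot":[0,0,0]}
    - {"jaw":0,"offset":[2,0,14],"rot":[0,0,0]}
    - {"jaw":0,"offset":[2,0,13],"rot":[0,0,0]}

```text
time_s: 19.45
eef_pos: [0.4867, 0.2525, 0.2324]
eef_rot: [-0.118, 0.872, 0.404, 0.25]
wrist_force: [-1.2, -2.0, -2.3]
opening: 0.271
grasp_force: 60.3
```

Run:
```python
from h import *
o,r=state()
plan(5,RB,tcp_for_mid(M+u*.072,RB),0)
p,X=cloud("side"); cv2.imwrite("pics/s6.png",cv2.resize(p[220:460,110:430,::-1],(800,600),interpolation=cv2.INTER_CUBIC))
```

```text
t 19.45 p [0.4867 0.2525 0.2324] q [ 0.01 -0.19  2.08  0.52  0.94  0.47] Ftool [-3.2  0.4  0.7] Ttool [-0.01 -0.84 -0.03] open 0.27 grip 60.315184593200684
[{"jaw": 0, "offset": [2, 0, 13], "rot": [-0.0, -0.0, -0.1]}, {"jaw": 0, "offset": [2, 0, 13], "rot": [-0.0, -0.0, -0.1]}, {"jaw": 0, "offset": [2, 0, 14], "rot": [-0.0, -0.0, -0.1]}, {"jaw": 0, "offset": [1, 0, 13], "rot": [-0.0, -0.0, -0.1]}, {"jaw": 0, "offset": [2, 0, 14], "rot": [-0.0, -0.0, -0.1]}]
end [0.5144 0.2856 0.1803] tgt [0.5143 0.2853 0.1805] rot err deg [-0.01 -0.04  0.18]
```

View pics/s6.png

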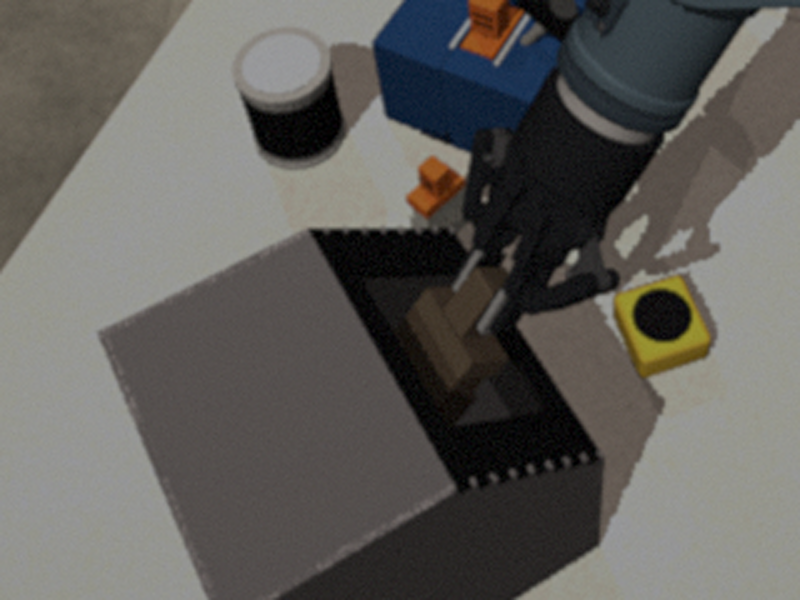

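The flap is open and the filter body is in the mouth (455,330), centred. Pushing on, then releasing.

Call:
apply_moves:
  moves:
    - {"jaw":0,"offset":[1.5,0,12],"rot":[0,0,0]}
    - {"jaw":0,"offset":[1.5,0,12],"rot":[0,0,0]}
    - {"jaw":0,"offset":[1.5,0,12],"rot":[0,0,0]}
    - {"jaw":0,"offset":[1.5,0,12],"rot":[0,0,0]}
    - {"jaw":0,"offset":[1.5,0,11],"rot":[0,0,0]}

```text
time_s: 20.12
eef_pos: [0.511, 0.2813, 0.1867]
eef_rot: [-0.117, 0.872, 0.404, 0.25]
wrist_force: [-1.2, -1.8, -2.4]
opening: 0.266
grasp_force: 60.3
```

Call:
apply_moves:
  moves:
    - {"jaw":0,"offset":[0,0,0],"rot":[0,0,0]}
    - {"jaw":0.45,"offset":[0,0,0],"rot":[0,0,0]}
    - {"jaw":0.45,"offset":[0,0,0],"rot":[0,0,0]}
    - {"jaw":0.45,"offset":[0,0,0],"rot":[0,0,0]}
    - {"jaw":0.45,"offset":[0,0,0],"rot":[0,0,0]}

```text
time_s: 20.75
eef_pos: [0.5114, 0.2808, 0.1882]
eef_rot: [-0.117, 0.872, 0.404, 0.251]
wrist_force: [-1.1, -1.6, 1.5]
opening: 0.446
grasp_force: 1.1
```

Run:
```python
from h import *
o,r=state()
p,X=cloud("side"); cv2.imwrite("pics/s7.png",cv2.resize(p[220:460,110:430,::-1],(800,600),interpolation=cv2.INTER_CUBIC))
```

```text
t 20.75 p [0.5114 0.2808 0.1882] q [ 0.08 -0.04  2.04  0.55  0.8   0.46] Ftool [-0.8  0.2 -2.3] Ttool [-0.07 -0.35  0.01] open 0.45 grip 1.12207958009094
```

View pics/s7.png

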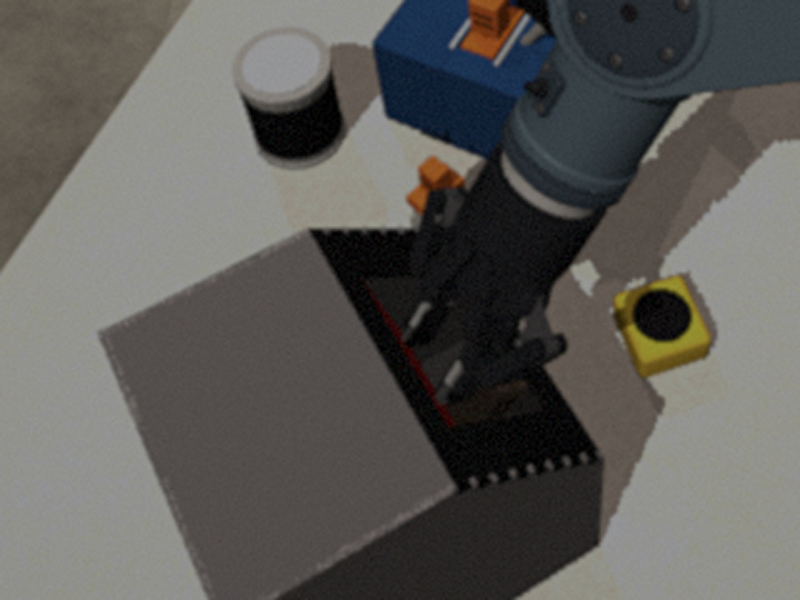

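The filter has dropped inside (brown at 495,400) and the flap rests on the fingers. Withdrawing square to the face.

Call:
apply_moves:
  moves:
    - {"jaw":0.45,"offset":[-2,0,-14],"rot":[0,0,0]}
    - {"jaw":0.45,"offset":[-2,0,-14],"rot":[0,0,0]}
    - {"jaw":0.45,"offset":[-2,0,-14],"rot":[0,0,0]}
    - {"jaw":0.45,"offset":[-2,0,-14],"rot":[0,0,0]}
    - {"jaw":0.45,"offset":[-2,0,-14],"rot":[0,0,0]}

```text
time_s: 21.42
eef_pos: [0.4812, 0.2454, 0.2426]
eef_rot: [-0.117, 0.872, 0.404, 0.25]
wrist_force: [0.3, 0.6, -0.8]
opening: 0.449
grasp_force: 0.0
```

Call:
apply_moves:
  moves:
    - {"jaw":0.45,"offset":[-2,0,-20],"rot":[0,0,0]}
    - {"jaw":0.45,"offset":[-2,0,-20],"rot":[0,0,0]}
    - {"jaw":0.45,"offset":[-2,0,-20],"rot":[0,0,0]}
    - {"jaw":0.45,"offset":[-2,0,-20],"rot":[0,0,0]}
    - {"jaw":0.45,"offset":[-2,0,-20],"rot":[0,0,0]}

```text
time_s: 22.05
eef_pos: [0.4412, 0.1983, 0.3219]
eef_rot: [-0.117, 0.872, 0.404, 0.25]
wrist_force: [1.4, -0.6, -0.1]
opening: 0.451
grasp_force: 0.0
```

Call:
apply_moves:
  moves:
    - {"jaw":0.45,"offset":[-5,0,-20],"rot":[0,0,0]}
    - {"jaw":0.45,"offset":[-5,0,-20],"rot":[0,0,0]}
    - {"jaw":0.45,"offset":[0,0,0],"rot":[0,0,0]}
    - {"jaw":0.45,"offset":[0,0,0],"rot":[0,0,0]}
    - {"jaw":0.45,"offset":[0,0,0],"rot":[0,0,0]}

```text
time_s: 22.68
eef_pos: [0.4224, 0.1764, 0.3487]
eef_rot: [-0.118, 0.872, 0.404, 0.25]
wrist_force: [0.6, 1.1, -0.8]
opening: 0.453
grasp_force: 0.0
```

Run:
```python
from h import *
o,r=state()
for c in("side","top"):
    p,X=cloud(c)
    q=ctrl.outline_of(c,"flap")[0]; m=cv2.erode(q["region"].astype(np.uint8),np.ones((5,5)))>0; Q=X[m&np.isfinite(X[...,0])];Q=Q[np.abs(Q-np.median(Q,0)).max(1)<.08]
    n=np.linalg.svd(Q-Q.mean(0),full_matrices=False)[2][2];print(c,"flap",q["score"],len(Q),Q.mean(0),n*np.sign(n[2]))
    for n in("worn_mid","fresh_mid","can_mid","tape_mid","screwdriver_grip"):
        for q in ctrl.outline_of(c,n)[:3]: print(c,n,round(q["score"],2),np.round(q["position"]),np.nanmedian(X[q["region"]],0).round(3))
    if c=="side": cv2.imwrite("pics/s8.png",p[:,:,::-1])
```

```text
t 22.68 p [0.4224 0.1764 0.3487] q [-0.23 -0.53  2.08  0.51  1.35  0.42] Ftool [ 0.6 -0.2  1.3] Ttool [-0.06 -0.25 -0.  ] open 0.45 grip 0.0
side flap 0.65 11423 [0.52491305 0.3560356  0.24044746] [-0.24574422 -0.04224724  0.96841363]
side worn_mid 0.6 [351. 158.] [ 0.591 -0.384  0.065]
side fresh_mid 0.79 [308. 227.] [ 0.6   -0.059  0.128]
side fresh_mid 0.71 [285. 297.] [0.595 0.081 0.067]
side fresh_mid 0.34 [368. 173.] [ 0.512 -0.224  0.179]
side can_mid 0.73 [225. 259.] [0.754 0.035 0.094]
side tape_mid 0.84 [374. 349.] [0.393 0.121 0.036]
side screwdriver_grip 0.8 [456. 227.] [ 0.287 -0.263  0.022]
side screwdriver_grip 0.72 [332. 225.] [ 0.54  -0.057  0.165]
top flap 0.74 2608 [0.50059087 0.26608532 0.2084395 ] [-0.41363501 -0.49707439  0.76277331]
top worn_mid 0.9 [507. 205.] [ 0.587 -0.382  0.066]
top fresh_mid 0.71 [272. 200.] [0.596 0.072 0.069]
top can_mid 0.82 [302. 120.] [0.755 0.015 0.1  ]
top tape_mid 0.7 [258. 304.] [0.404 0.099 0.036]
top screwdriver_grip 0.92 [447. 362.] [ 0.291 -0.271  0.023]
```

View pics/s8.png

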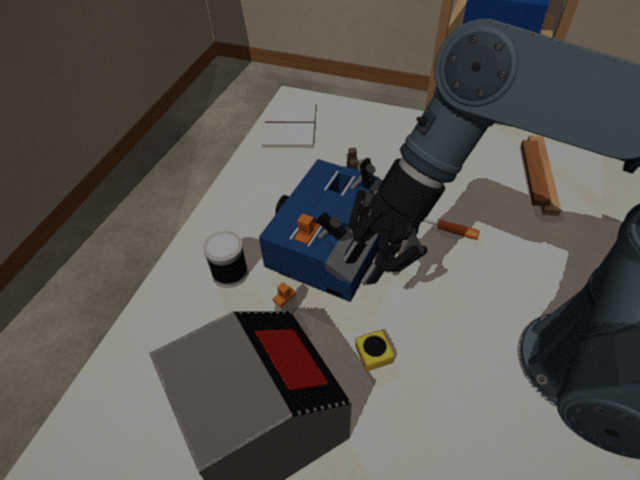

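The flap is shut at (292,358) with its face normal as before. The filter is inside the bin, bay2 at (340,183) is empty, and the orange filter and bystanders are where they started. The arm is clear, so I am handing in.

```bash
python3 -c "
from bench import ctrl
print(ctrl.hand_in())"
```

```text
the job is handed in; nothing more can be done
None
```

The clogged filter is in the waste bin with the flap shut behind it, and its bay 2 screw is backed off to the end stop. I never touched the orange filter or its screw, the bystanders show no shift in the last pictures, and I handed the job in at about 23 s; no verdict was shown.

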